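Fetch the gear from its lidded box in the parts organiser

ROBOT

A 7-joint arm with a two-finger parallel gripper is mounted at the origin on a cart in front of the work surface, level with it; the furniture and walls round the work are solid. World frame = base frame: x ahead of the robot, y to its left, z up, the work surface at z = 0. Lengths are in mm, angles in rad, forces in N, time in s.
With the tool pointing down it reaches from about 425 to 950 mm from the base axis. Payload 4.7 kg.
Tool frame: the origin (TCP) lies where the fingers leave the gripper's body, on its centre line; the fingertips stand 70 mm ahead of it and the grasp point (between the pads) lies 51 mm ahead of it; z points along the fingers, y is the line along which they close (so a half turn about z gives the same grasp; the last joint's range is limited). The gripper opens to 87 mm and grips with 3 to 60 N. Pads are 19 mm wide; open, the fingers measure 117 mm over their backs; the gripper's body (75 mm by 190 mm) begins 51 mm behind the grasp point.
Start: joints at [1.082, 0.469, -0.049, 1.532, 0.024, 1.141, -0.082], TCP at [299.586, -604.889, 292.273] pointing down, gripper open.
Joint ranges: [-2.59, 2.59], [-0.33, 1.99], [-1.39, 1.29], [0.1, 2.45], [-1.04, 4.18], [0.21, 1.99], [-2.66, 2.66]. Speed limits (rad/s): [2.57, 2.57, 3.14, 3.14, 3.14, 3.14, 3.14].

INTERFACE

Orientations are given as a unit quaternion [x, y, z, w].
In Python, from workcell import bot, vision, job gives the robot as it stands.
- The arm moves only by the tool move_arm, never from a script. Its argument "commands" is a list of rows, each a list of 4 numbers: the shift along the world's x, y, z in cm, then the turn about the world's z in degrees. A call has 1 to 10 rows; each row is the pose to reach, as a shift and turn from the pose commanded when the call began; what a row does not reach only later rows make up. A row lasts 1/8 s, in which the tool goes at most 62.5 mm and 10.7 degrees, less where a joint would pass 70% of its speed; a pose out of reach is approached as far as the arm can. A call with a gripper value outside its range is refused whole. "jaw" is the finger opening in cm, from 0 to 8.7, set as the call begins (left out, the last holds). The fingers move at their own pace and stop on an object; "squeeze" is the grip in N (left out, the last holds). Time passes only in rows, so rows that repeat a pose let the fingers close. It gives the time, the measured TCP pose, the force, the opening and the grip force at its end, in the units of the state.
- bot.get_state(): the state, without advancing time (a new reading comes with each control period).
- vision.capture(name): name is "side" or "top" or "wrist"; returns the picture (384x512x3 uint8, red, green, blue); there is no depth.
- vision.camera_info(name): a dict with "K" (3x3 intrinsics, pixels), "eye" and "attitude" of the camera in the world. Camera axes: x right, y up, looking along -z (the intrinsics and any distortion apply to the point x, -y, -z); pixel columns grow to the right and rows downward; lengths in mm; the calibration is good to about 2 mm. A picture is of the moment at which its call begins: read the wrist's pose just before it. camera_info takes no time and is no camera call; for the wrist camera it gives the pose at the moment of the call.
- job.hand_in(): hands the job in; it is judged then, once.
The state is a dict: "t": time; "q": joint angles; "joint_vel": joint speeds; "joint_efforts": joint torques, N m; "tcp_pos": TCP position; "eef_rot": TCP orientation; "wrist_force": force on the tool from outside, world axes, zero at the start; "torque": the same for the moment, N m; "grip_width": opening from 0.0 (shut) to 1.0 (fully open); "gripper_force": force on a finger pad.
Only numpy, scipy, OpenCV 4.12 (cv2) and the standard library are available. Lean on these libraries where they do the work, as an engineer would, in place of code of your own. Each camera call takes 0.05 s, during which the arm holds its last target. There are 200 camera calls.

TASK

The small black gear wheel is in one of the three closed, clear-lidded boxes of the parts organiser. Swing that box's lid right back by its tab, take the gear out and put it in the slate-blue parts bin that stands near the vice, to the right of the organiser and behind it. Keep the other two lids shut; the gear's lid may stay open.

Things in the scene. Friction and masses are not known exactly. Their poses are not given: they have to be found in the camera images.
- gear_mid (a point): Centre of the small black gear wheel to fetch, 14 mm above its underside. It lies flat in its box, hub up: toothed disc 51 mm across, 10 mm thick; on it a round hub 22 mm in diameter reaching 28 mm above the underside (grip the hub from above); about 28 g. z up along the hub. The bigger gear (75 mm) on the open bench is not meant.
- gear_box: Fixed box holding the gear; origin under its centre, x from front to hinge side, y along the row. One of three equal whitish boxes (100 deep x 88 wide x 42 mm high, 3 mm walls and floor) side by side, pitch 90 mm, in any order, on a 6 mm base rail; the others hold a ball bearing and a lying bolt. Clear lids, white-edged, grey tab, hinged at the rear (away from the robot).
- gear_lid_tab (a point): Grip point on the upright tab at mid front edge of the gear's lid. Tab: 16 mm wide (y), 8 thick (x), 31 high on the 3 mm lid plate; the point is 23 mm above the plate, 8 below the tab's top. Axes turn with the lid (closed: those of the box). Hinge line: along y, at x +88, z -26 mm from here. Pinched across y from above, the tab turns between the fingers as the lid swings.
- gear_lid (a joint): Hinge of the lid over the gear: 0 closed, grows as the front edge swings up and back, stop at 1.85 rad (leaning back). 50 g, slightly stiff hinge (0.05 N m): it stays where it is left. Swing it to about 1.7 rad or more, out of the gripper's way.
- bearing_lid (a joint): Hinge of the equal lid over the box with the ball bearing (52 mm ring, 13 mm thick): keep shut (0).
- bolt_lid (a joint): Hinge of the equal lid over the box with the bolt (57 mm long, lying down): keep shut (0).
- bin_floor (a point): Centre of the inner floor (2 mm above the bench) of the slate-blue open parts bin for the gear; fixed. Outside 152 mm (x, its own axes) by 103 mm (y); side and back walls 78 mm high, front (-x) wall 41 mm; inside about 143 by 92 mm. It stands near the vice, right of the organiser and behind it; an equal bin farther back is not meant.

How it is judged:
By the outcome, as a careful person would: the job done as asked, in the order asked, and still so for the second after the job is handed in, with the robot touching nothing.
It also fails if it takes over 51 s, if anything falls off the work surface, if the arm or the gripper's body presses on something with over 40 N, if the wrist force passes 120 N, or if a joint passes its speed limit or range.

## Working session

There is one attempt and no reset: what is moved stays moved. The work goes in short steps, Python scripts to look and compute and a tool call to move; the robot and the scene stay as the last step left them, time stands still between calls to the robot, and variables do not carry over. Pictures are saved under pics/ and viewed, at most 10 in all, crops included, and the job is handed in when it is done.

Besides the shell and the picture viewer there is one more tool, called after ">>>" as a command line: name --pt "numbers of a row" for each row, then --argument value for the rest. move_arm: Moves the arm, as the interface text tells. Its arguments: {"type":"object","properties":{"commands":{"type":"array","items":{"type":"array","items":{"type":"number"}}},"jaw":{"type":"number"},"squeeze":{"type":"number"}},"required":["commands"]}

```bash
mkdir -p pics
cat > h.py <<'E'
import numpy as np, cv2
from workcell import bot, vision, job
from scipy.spatial.transform import Rotation as R
def ray(n,u,v,info=None):
    i=info or vision.camera_info(n); K=np.array(i["K"]); A=np.array(i["attitude"],float)
    M=R.from_quat(A).as_matrix() if A.size==4 else A.reshape(3,3)
    d=np.linalg.inv(K)@[u,v,1]; d=M@(d*[1,-1,-1]); return np.array(i["eye"],float),d
def at(n,u,v,z,info=None):
    e,d=ray(n,u,v,info); return e+d*(z-e[2])/d[2]
def proj(n,p,info=None):
    i=info or vision.camera_info(n); A=np.array(i["attitude"],float)
    M=R.from_quat(A).as_matrix() if A.size==4 else A.reshape(3,3)
    c=M.T@(np.array(p,float)-i["eye"])*[1,-1,-1]; w=np.array(i["K"])@c; return w[:2]/w[2]
E
python3 - <<'E'
from h import *
for n in ("top","side"):
    im=vision.capture(n); cv2.imwrite(f"pics/{n}0.png",cv2.resize(im[:,:,::-1],(800,600),interpolation=cv2.INTER_CUBIC)); print(vision.camera_info(n))
print(bot.get_state())
E
```

```text
{'K': array([[420.60719275,   0.        , 264.05733629],
       [  0.        , 420.60719275, 193.03137321],
       [  0.        ,   0.        ,   1.        ]]), 'eye': array([481.06802852,  45.67314108, 911.32194551]), 'attitude': array([-0.03375696,  0.04590669,  0.71107928, -0.70079904])}
{'K': array([[485.02962419,   0.        , 251.78341314],
       [  0.        , 485.02962419, 192.34492874],
       [  0.        ,   0.        ,   1.        ]]), 'eye': array([ 552.38841649, -953.50101461,  489.74403564]), 'attitude': array([ 0.54969704, -0.00848379,  0.00798196,  0.83528287])}
{'t': 0.1, 'q': array([ 1.08210839,  0.46936337, -0.04862922,  1.53351975,  0.02409061,
        1.14100283, -0.08230513]), 'joint_vel': array([ 4.50724708e-04, -2.95478296e-03,  6.86410776e-04, -2.38833527e-03,
       -1.18560884e-03, -1.10122449e-05,  1.41809654e-03]), 'joint_efforts': array([ 6.65504995e-04, -5.09170568e+01, -8.12647166e-02, -2.36827540e+01,
       -6.15042122e-02,  3.45050928e-02,  8.06431035e-05]), 'tcp_pos': array([ 299.39748126, -604.52642699,  291.32580091]), 'eef_rot': array([ 9.73684586e-01,  2.27898218e-01, -2.10986361e-04, -8.27680959e-04]), 'wrist_force': array([-1.09304359, -0.03200432, -0.46242663]), 'torque': array([ 0.02660359, -0.04151017, -0.0008694 ]), 'gripper_force': 0.0, 'grip_width': 1.0039421704213383}
```

View pics/top0.png

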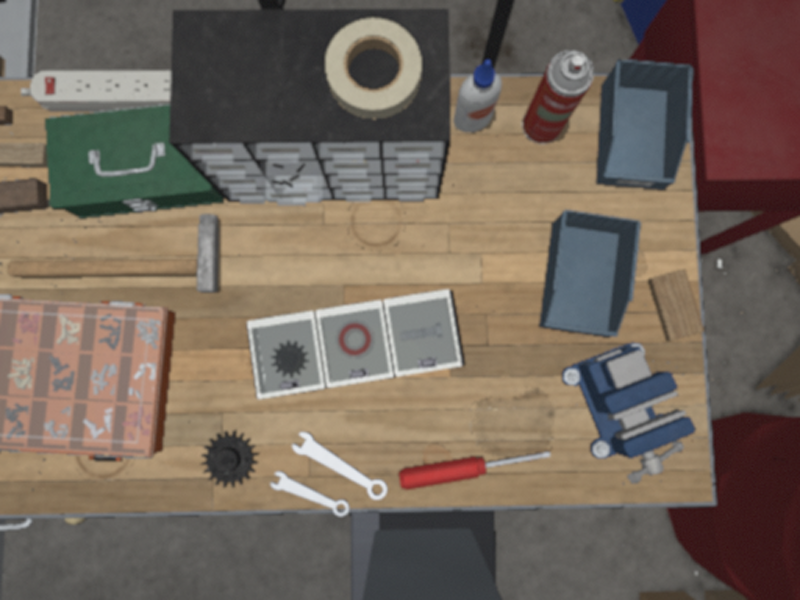

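View pics/side0.png

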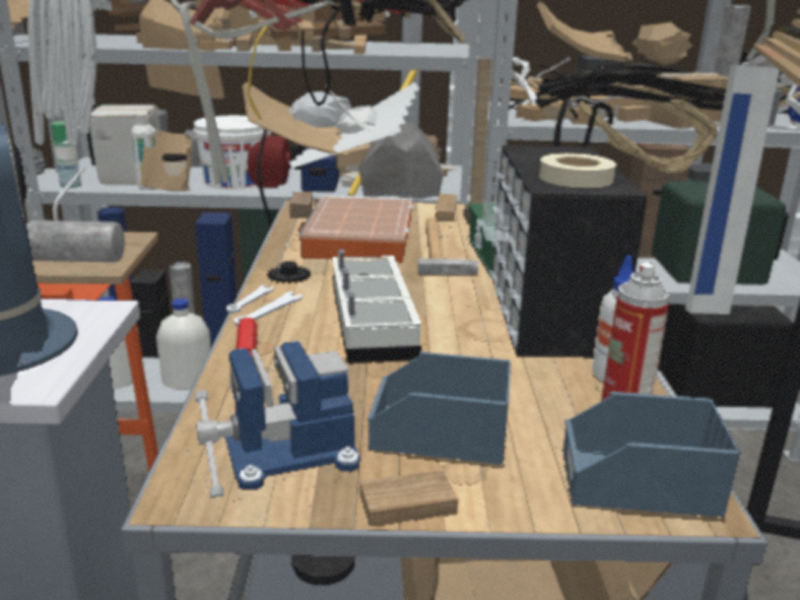

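The top view shows the gear in the leftmost (+y) box, gear at about (290,358), and the organiser corners at (247,322), (450,290), (463,365) and (258,398). The target bin is at about (590,273). I'll enlarge the organiser to read it more closely.

Run:
```python
from h import *
im=cv2.imread("pics/top0.png"); t=vision.capture("top")[:,:,::-1]
cv2.imwrite("pics/crop1.png",cv2.resize(t[180:262,150:310],(800,410),interpolation=cv2.INTER_CUBIC))
s=1.5625
for u,v,z in [(247,322,51),(450,290,51),(463,365,51),(258,398,51),(290,358,30)]: print(at("top",u/s,v/s,z).round(0))
print("bin rim")
for u,v in [(565,212),(639,221)]: print(at("top",u/s,v/s,78).round(0))
for u,v in [(541,327),(612,335)]: print(at("top",u/s,v/s,41).round(0))
```

```text
[554. 247.  51.]
[593. -20.  51.]
[494. -34.  51.]
[456. 232.  51.]
[507. 194.  30.]
bin rim
[ 690. -170.   78.]
[ 677. -266.   78.]
[ 543. -141.   41.]
[ 531. -235.   41.]
```

View pics/crop1.png

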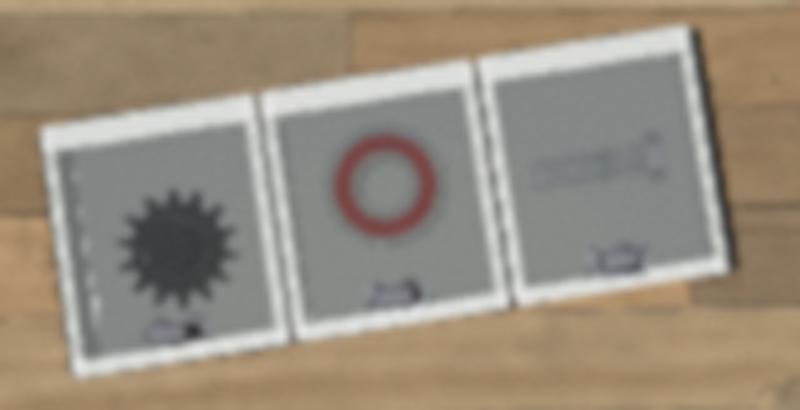

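The crop confirms the gear box is leftmost, with the gear at about (178,250) and its tab at about (178,330). The row yaw is about 8.2°. The tab should sit near (469,189), so I'll move above it.

>>> move_arm --pt "20 38 0 -18" --pt "20 38 0 -18" --pt "20 38 0 -18" --pt "20 38 0 -18" --pt "20 38 0 -18" --pt "20 38 0 -18" --pt "17 79 -2 -18" --pt "17 79 -2 -18" --pt "17 79 -2 -18" --pt "17 79 -2 -18" --jaw 4 --squeeze 8

```text
t: 1.4
tcp_pos: [471.3, -21.4, 281.3]
eef_rot: [0.997, 0.073, 0.0, 0.0]
wrist_force: [0.2, 0.5, -0.1]
grip_width: 0.461
gripper_force: 0.0
```

>>> move_arm --pt "0 0 0 0" --pt "0 0 0 0" --pt "0 0 0 0" --pt "0 0 0 0" --pt "0 0 0 0" --pt "0 0 0 0"

```text
t: 2.15
tcp_pos: [471.7, -23.6, 281.4]
eef_rot: [0.997, 0.072, 0.0, 0.0]
wrist_force: [0.3, 0.2, -0.7]
grip_width: 0.456
gripper_force: 0.0
```

>>> move_arm --pt "-0.3 21.3 0 0" --pt "-0.3 21.3 0 0" --pt "-0.3 21.3 0 0" --pt "-0.3 21.3 0 0" --pt "-0.3 21.3 0 0" --pt "-0.3 21.3 0 0"

```text
t: 2.9
tcp_pos: [468.9, 188.2, 281.1]
eef_rot: [0.997, 0.072, -0.0, 0.001]
wrist_force: [-0.3, -0.5, -0.9]
grip_width: 0.46
gripper_force: 0.0
```

Run:
```python
from h import *
import json
i=vision.camera_info("wrist"); im=vision.capture("wrist")
print(bot.get_state()["tcp_pos"],i["eye"],i["attitude"])
a=np.radians(8.2);X=np.array([np.cos(a),np.sin(a),0])
for n in ("top","wrist"):
    print(n,[proj(n,np.array([469,189,z])).round(1) for z in (51,82)])
cv2.imwrite("pics/w1.png",cv2.resize(im[:,:,::-1],(800,600),interpolation=cv2.INTER_CUBIC))
```

```text
[468.98118779 187.89323772 281.15317679] [551.87351766 200.27444368 373.60917949] [-0.11603511  0.0999092  -0.64686695  0.74707239]
top [array([186.4, 247.8]), array([183.7, 248.1])]
wrist [array([251.4, 168.9]), array([251.3, 177.2])]
```

View pics/w1.png

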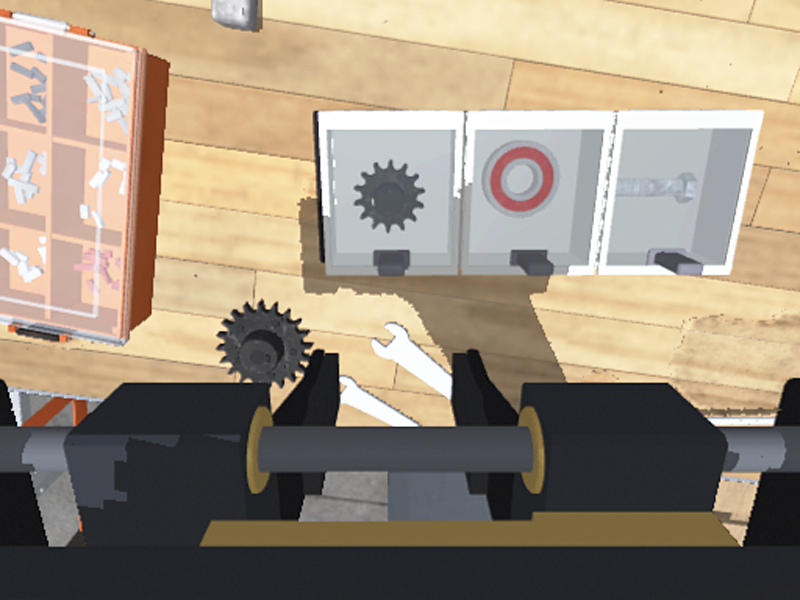

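The wrist view shows the gear at about (389,195) and the tab at about (391,263), close to the prediction. I'll enlarge it to refine.

Run:
```python
from h import *
im=cv2.imread("pics/w1.png")[95:295,300:500]
im=cv2.resize(im,(600,600),interpolation=cv2.INTER_CUBIC)
cv2.imwrite("pics/w1c.png",im)
a=np.radians(8.2);X=np.array([np.cos(a),np.sin(a),0]);Y=np.array([-X[1],X[0],0])
for nm,x,y,z in [("topF",-4,0,82),("topB",4,0,82),("L",0,8,82),("R",0,-8,82),("baseB",4,0,51)]:
    p=proj("wrist",np.array([469,189,z])+X*x+Y*y)*1.5625; print(nm,((p-[300,95])*3).round(0))
for z in (48,51): print([((proj("wrist",np.array([511,195,z])+X*x+Y*y)*1.5625-[300,95])*3).round(0) for x,y in((-50,44),(50,44),(50,-44),(-50,-44))])
```

```text
topF [278. 565.]
topB [278. 526.]
L [238. 546.]
R [318. 546.]
baseB [279. 489.]
[array([ 82., 536.]), array([62., 63.]), array([494.,  63.]), array([476., 536.])]
[array([ 80., 540.]), array([60., 63.]), array([496.,  63.]), array([477., 540.])]
```

View pics/w1c.png

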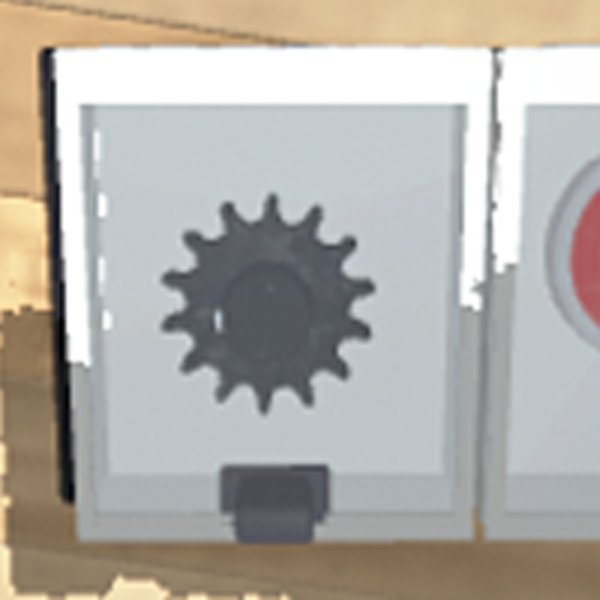

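Run:
```python
from h import *
f=lambda u,v,z:at("wrist",(u/3+300)/1.5625,(v/3+95)/1.5625,z).round(1)
print("hub",f(266,312,37),"disc",f(268,303,19),"tab",f(275,525,82))
print(bot.get_state()["tcp_pos"])
a=np.radians(8.2)
for th in np.linspace(0,1.78,19)[1:]:
    c,s=np.cos(th),np.sin(th); d=-88*c+28*s+88; z=88*s+28*c-28
    print([round(v/10,2) for v in (d*np.cos(a),d*np.sin(a),z)],0)
```

```text
hub [509.  197.5  37. ] disc [508.8 197.2  19. ] tab [473.2 190.2  82. ]
[468.98118779 187.89323772 281.15317679]
[np.float64(0.32), np.float64(0.05), np.float64(0.86)] 0
[np.float64(0.71), np.float64(0.1), np.float64(1.67)] 0
[np.float64(1.19), np.float64(0.17), np.float64(2.45)] 0
[np.float64(1.74), np.float64(0.25), np.float64(3.17)] 0
[np.float64(2.36), np.float64(0.34), np.float64(3.84)] 0
[np.float64(3.04), np.float64(0.44), np.float64(4.44)] 0
[np.float64(3.77), np.float64(0.54), np.float64(4.97)] 0
[np.float64(4.56), np.float64(0.66), np.float64(5.43)] 0
[np.float64(5.38), np.float64(0.78), np.float64(5.8)] 0
[np.float64(6.24), np.float64(0.9), np.float64(6.09)] 0
[np.float64(7.12), np.float64(1.03), np.float64(6.29)] 0
[np.float64(8.02), np.float64(1.16), np.float64(6.41)] 0
[np.float64(8.92), np.float64(1.29), np.float64(6.43)] 0
[np.float64(9.82), np.float64(1.42), np.float64(6.37)] 0
[np.float64(10.71), np.float64(1.54), np.float64(6.21)] 0
[np.float64(11.58), np.float64(1.67), np.float64(5.97)] 0
[np.float64(12.42), np.float64(1.79), np.float64(5.64)] 0
[np.float64(13.23), np.float64(1.91), np.float64(5.23)] 0
```

>>> move_arm --pt "0.45 0.2 -6 0" --pt "0.45 0.2 -11 0" --pt "0.45 0.2 -14 0" --pt "0.45 0.2 -15.4 0" --pt "0.45 0.2 -15.4 0" --pt "0.45 0.2 -15.4 0"

```text
t: 3.7
tcp_pos: [474.2, 191.8, 128.7]
eef_rot: [0.997, 0.072, 0.001, -0.0]
wrist_force: [1.2, 0.5, -0.4]
grip_width: 0.461
gripper_force: 0.0
```

>>> move_arm --pt "0 0 0 0" --pt "0 0 0 0" --pt "0 0 0 0" --pt "0 0 0 0" --pt "0 0 0 0" --jaw 0.8 --squeeze 8

```text
t: 4.32
tcp_pos: [473.4, 191.4, 127.6]
eef_rot: [0.997, 0.073, 0.0, 0.0]
wrist_force: [-0.4, -2.8, 3.9]
grip_width: 0.183
gripper_force: 8.0
```

>>> move_arm --pt "0.32 0.05 0.86 0" --pt "0.71 0.1 1.67 0" --pt "1.19 0.17 2.45 0" --pt "1.74 0.25 3.17 0" --pt "2.36 0.34 3.84 0" --pt "3.04 0.44 4.44 0" --pt "3.77 0.54 4.97 0" --pt "4.56 0.66 5.43 0" --pt "5.38 0.78 5.8 0" --pt "6.24 0.9 6.09 0"

```text
t: 5.58
tcp_pos: [536.8, 200.7, 189.0]
eef_rot: [0.997, 0.073, 0.001, -0.0]
wrist_force: [-2.9, -2.8, 3.1]
grip_width: 0.182
gripper_force: 8.0
```

>>> move_arm --pt "0.88 0.13 0.2 0" --pt "1.78 0.26 0.32 0" --pt "2.68 0.39 0.34 0" --pt "3.58 0.52 0.28 0" --pt "4.47 0.64 0.12 0" --pt "5.34 0.77 -0.12 0" --pt "6.18 0.89 -0.45 0" --pt "6.99 1.01 -0.86 0" --pt "6.99 1.01 -0.86 0" --pt "6.99 1.01 -0.86 0"

```text
t: 6.82
tcp_pos: [605.9, 210.9, 179.7]
eef_rot: [0.997, 0.073, 0.001, -0.0]
wrist_force: [2.2, -1.9, 2.3]
grip_width: 0.182
gripper_force: 8.0
```

Run:
```python
from h import *
a=vision.capture("top")[:,:,::-1]; b=vision.capture("side")[:,:,::-1]
o=np.hstack([cv2.resize(a[130:290,120:320],(400,320),interpolation=cv2.INTER_CUBIC),cv2.resize(b[60:260,140:390],(400,320),interpolation=cv2.INTER_CUBIC)])
cv2.imwrite("pics/c2.png",o)
```

```text
(no output)
```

View pics/c2.png

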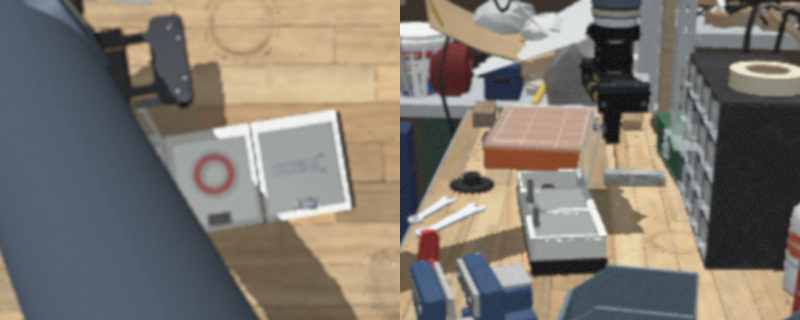

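The side view shows the gear's lid swung up and the other two still shut. I'll release, rise and go over the gear, then look.

>>> move_arm --pt "0 0 0 0" --pt "0 0 0 0" --pt "0 0 0 0" --pt "0 0 3 0" --pt "0 0 7 0" --pt "-4 -0.6 7.5 0" --pt "-9.7 -1.35 7.5 0" --pt "-9.7 -1.35 7.5 0" --pt "-9.7 -1.35 7.5 0" --pt "-9.7 -1.35 7.5 0" --jaw 3.8

```text
t: 8.18
tcp_pos: [509.7, 197.5, 254.9]
eef_rot: [0.997, 0.072, 0.0, -0.0]
wrist_force: [0.3, 0.6, -0.5]
grip_width: 0.434
gripper_force: 0.0
```

Run:
```python
from h import *
im=vision.capture("wrist"); b=vision.capture("side")[:,:,::-1]
print(bot.get_state()["tcp_pos"], "hub pred",proj("wrist",[509,197.4,37]),"tcp")
o=np.hstack([cv2.resize(im[:,:,::-1],(440,330)),cv2.resize(b[100:200,180:290],(360,330),interpolation=cv2.INTER_CUBIC)])
cv2.imwrite("pics/w2.png",o)
```

```text
[509.49829837 197.42949097 254.58732614] hub pred [252.79966565 172.87820247] tcp
```

View pics/w2.png

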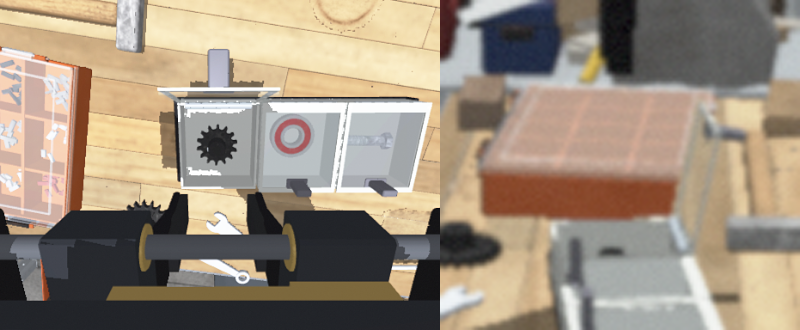

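The lid stands open leaning back with its tab pointing rearward. The hub is at about (217,147) in the picture, which matches the prediction, so I'll descend and grip.

>>> move_arm --pt "0 0 -5 0" --pt "0 0 -9.5 0" --pt "0 0 -13 0" --pt "0 0 -15.3 0" --pt "0 0 -16.3 0" --pt "0 0 -16.3 0" --pt "0 0 -16.3 0"

```text
t: 9.15
tcp_pos: [509.3, 197.7, 92.6]
eef_rot: [0.997, 0.073, 0.001, -0.0]
wrist_force: [-0.3, -0.4, -1.2]
grip_width: 0.434
gripper_force: 0.0
```

>>> move_arm --pt "0 0 0 0" --pt "0 0 0 0" --pt "0 0 0 0" --pt "0 0 0 0" --pt "0 0 1 0" --pt "0 0 3 0" --pt "0 0 6 0" --pt "0 0 10 0" --pt "0 0 15 0" --pt "0 0 15 0" --jaw 1.5 --squeeze 20

```text
t: 10.4
tcp_pos: [510.3, 198.5, 246.1]
eef_rot: [0.997, 0.073, 0.004, -0.001]
wrist_force: [0.1, 0.9, -0.0]
grip_width: 0.236
gripper_force: 20.0
```

Gripped: the opening is 20.5 mm at 20 N. Next I'll carry it to the bin, centred at about (612,-204) with yaw about -11.6°.

>>> move_arm --pt "2 -5 1 -3" --pt "10.3 -40.2 1 -20" --pt "10.3 -40.2 1 -20" --pt "10.3 -40.2 1 -20" --pt "10.3 -40.2 1 -20" --pt "10.3 -40.2 1 -20" --pt "10.3 -40.2 1 -20" --pt "10.3 -40.2 1 -20" --pt "10.3 -40.2 1 -20" --pt "10.3 -40.2 1 -20"

```text
t: 11.65
tcp_pos: [611.4, -202.4, 251.3]
eef_rot: [0.995, -0.1, -0.0, -0.001]
wrist_force: [-0.7, 0.1, -0.2]
grip_width: 0.239
gripper_force: 20.0
```

Run:
```python
from h import *
im=vision.capture("wrist"); b=vision.capture("side")[:,:,::-1]
s=bot.get_state();print(s["tcp_pos"],s["eef_rot"],s["grip_width"],s["gripper_force"])
o=np.hstack([cv2.resize(im[:,:,::-1],(440,330)),cv2.resize(b[120:320,120:340],(360,330),interpolation=cv2.INTER_CUBIC)])
cv2.imwrite("pics/w3.png",o)
```

```text
[ 611.52882233 -202.90626052  251.68259215] [ 9.94962925e-01 -1.00243277e-01 -1.06494070e-04 -2.27926517e-04] 0.24126347191778133 20.000014007091522
```

View pics/w3.png

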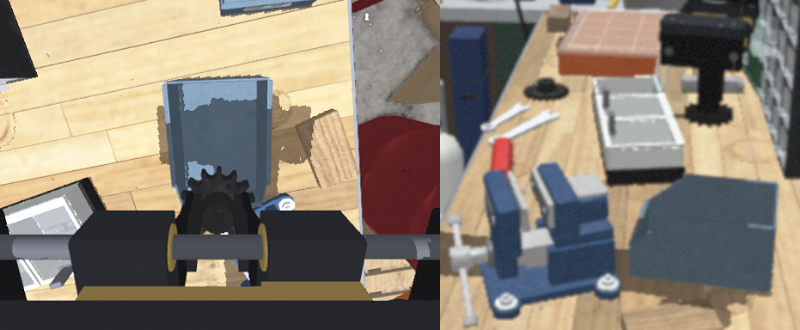

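The gear is held, with the bin directly below and aligned. I'll lower it, release and retreat.

>>> move_arm --pt "0.8 -0.1 -4 0" --pt "0.8 -0.1 -8 0" --pt "0.8 -0.1 -11.5 0" --pt "0.8 -0.1 -13.8 0" --pt "0.8 -0.1 -15 0" --pt "0.8 -0.1 -15 0" --pt "0.8 -0.1 -15 0" --pt "0.8 -0.1 -15 0"

```text
t: 12.75
tcp_pos: [620.2, -205.8, 103.0]
eef_rot: [0.995, -0.102, 0.001, 0.0]
wrist_force: [1.0, -1.1, -1.2]
grip_width: 0.24
gripper_force: 20.0
```

>>> move_arm --pt "0 0 0 0" --pt "0 0 0 0" --pt "0 0 0 0" --pt "0 0 0 0" --pt "0 0 3 0" --pt "0 0 8 0" --pt "0 0 14 0" --pt "0 0 18 0" --pt "-8 6 18 0" --pt "-13 9 18 0" --jaw 3.8

```text
t: 14.0
tcp_pos: [516.4, -132.8, 282.1]
eef_rot: [0.995, -0.102, 0.001, -0.0]
wrist_force: [-0.0, 0.9, 0.1]
grip_width: 0.436
gripper_force: 0.0
```

>>> move_arm --pt "0 0 0 0" --pt "0 0 0 0" --pt "0 0 0 0"

```text
t: 14.38
tcp_pos: [518.5, -134.8, 281.9]
eef_rot: [0.995, -0.102, 0.001, 0.0]
wrist_force: [0.1, -0.2, -0.8]
grip_width: 0.437
gripper_force: 0.0
```

Run:
```python
from h import *
a=vision.capture("top")[:,:,::-1];im=vision.capture("wrist"); b=vision.capture("side")[:,:,::-1]
s=bot.get_state();print(s["t"],s["tcp_pos"])
r=lambda x:cv2.resize(x,(400,300),interpolation=cv2.INTER_CUBIC)
o=np.vstack([np.hstack([r(im[:,:,::-1]),r(a[100:295,140:400])]),np.hstack([r(b[140:335,140:400]),r(b[140:230,190:310])])])
cv2.imwrite("pics/end.png",o)
```

```text
14.525 [ 518.07092185 -134.48300806  281.49421035]
```

View pics/end.png

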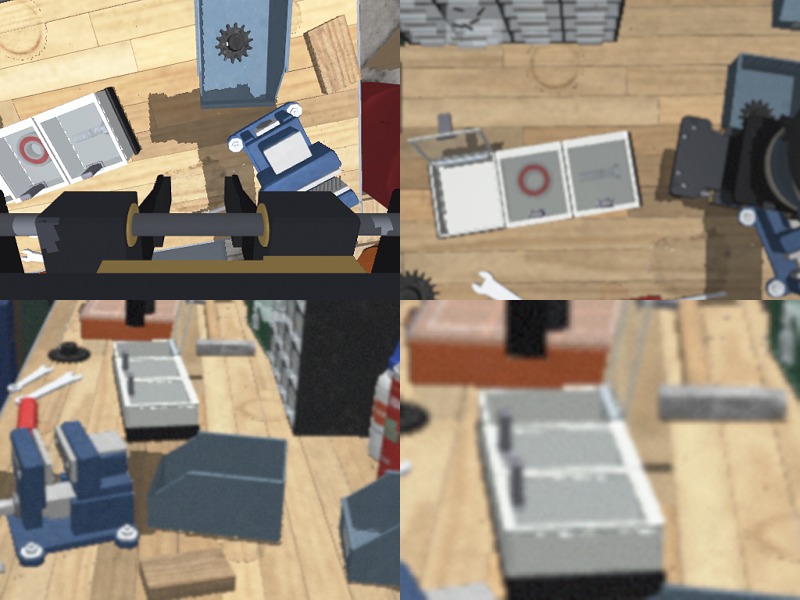

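The gear lies flat in the bin at about (233,42) in the wrist view. Its lid is open, the other two are shut, and the arm is clear.

```bash
python3 -c "
from workcell import job
print(job.hand_in())"
```

```text
the job is handed in; nothing more can be done
None
```

The small black gear is in the slate-blue bin near the vice, its lid is swung back open, the other two lids stayed shut, and the job was handed in after about 14.5 s of robot time.

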